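Roll the feed roller flat-side up and clamp it in its V-cradle

TASK

Clamp the feed roller in the V-cradle so that it can be drilled in line with the flat on its shaft: throw the cradle's sprung hold-down back, then roll the roller along the mat until the flat faces straight up. Lift it without turning it and lay it in the two V-blocks, flat end under the hold-down and flat still up. Finally push the hold-down over until it snaps down onto the flat, and leave the tools on the bench where they lie.

Things in the scene. Friction and masses are not known exactly. Their poses are not given: they have to be found in the camera images.
- roller_mid (a point): Centre of the loose feed roller (about 0.35 kg): grey plastic sleeve 34 mm in diameter, 76 mm long, on a blackened steel shaft 22 mm in diameter. It starts lying on the mat, centre 17 mm above the mat's top. z axis: along the shaft toward its flat end; x axis: square to the flat, pointing out of it (x axis straight up = flat facing up). Grasp it across the sleeve.
- roller_flat (a point): Middle of the bright flat milled into the roller's shaft end, 72 mm along z from the roller's centre: 28 mm long, 18 mm wide, 6 mm from the shaft's axis, with a small dark dimple near its end; axes as the roller's. The shaft end with the flat reaches to 86 mm from the centre, the plain round one to 67 mm.
- mat_mid (a point): Centre of the top of the grey rubber mat (fixed, 3 mm thick): 200 mm along the rolling direction (its x axis), 170 mm along the roller as it starts (its z axis, level, toward the flat end); y points down. The roller does not slip on it when pushed gently from the side or rolled under a fingertip: 17 mm of travel turns it 1 rad; it stops within about 1 cm when no longer pushed.
- cradle_seat (a point): Where the roller's centre lies when seated: on the axis of the V-blocks, half-way between them, 44 mm above the bench. Axes of the fixed cradle: z up, y along the V axis toward the hold-down, x away from the robot. The roller's flat end must point to +y; it does from the start, within 30 degrees. Base plate 10 mm thick, from -32 to 80 mm in x, -73 to 97 mm in y.
- v_block (a point): Top of the steel V-block nearest the hold-down, 50 mm in y from the seat and 50 mm above the bench; its twin is at y = -50 mm. Each is 14 mm thick along y with a 90 degree V, 44 mm wide at the top. The sleeve goes between the two blocks with 5 mm to spare at each end, 17 mm above the base plate.
- hold_down (a joint): Sprung over-centre hold-down, rad: 0 = down on its own stop with no roller (its start); about 0.05 = foot on the flat of a seated roller (0.15 if on the round of the shaft); 1.35 = thrown back on its stop, clear of the V-blocks. A spring strut drives it to one end or the other; it passes over centre at 0.68. Pushing the knob over takes about 4 to 7 N.
- hold_down_knob (a point): Centre of the hold-down's round black knob, 22 mm in diameter, on an 8 mm rod 75 mm from the pivot. The rod leans 36 degrees toward -x of the cradle when the hold-down is down, 41 degrees toward +x when it is thrown back. Push knob or rod toward +x of the cradle to throw it back, toward -x to bring it down.
- hold_down_pivot (a point): Pivot of the hold-down between two cheek plates (up to 72 mm high, 44 mm long in x), 50 mm in x and 72 mm in y from the seat, 64 mm above the bench. It turns about the cradle's y axis; its arm reaches 50 mm toward -x, its foot comes down at the height of the flat.
- driver_blue: Blue screwdriver lying between the mat and the cradle, 176 mm long, 25 mm thick; to be left alone.
- side_cutters: Side cutters lying at the front of the bench, 118 mm, 11 mm thick; to be left alone.

How it is judged:
On the way, in this order (a step that is already met when the one before it is completed fails the run):
1. the roller rests on the mat with its flat facing up (within 15 degrees) (angle between roller_mid's own x axis and vertical below 0.26 rad and height (world z) of roller_mid below 0.0225 m and x of roller_mid in the frame of mat_mid between -0.11 and 0.11 m), for 0.2 s.
2. the roller lies in both V-blocks, flat up, with the hold-down thrown back (value of joint hold_down above 1.2 rad and distance between roller_mid and cradle_seat below 0.008 m and angle between the z axis of roller_mid and the y axis of cradle_seat, either way round below 0.05 rad and angle between roller_mid's own x axis and vertical below 0.26 rad), for 0.2 s.
At the end, for the whole second after the job is handed in: The roller lies at rest in both V-blocks (centre within 8 mm of its seat, axis within 3 degrees), its flat facing up within 11 degrees, and the hold-down has snapped down with its foot pressing on the flat (joint 0.02 to 0.10) (value of joint hold_down between 0.02 and 0.1 rad and angle between roller_mid's own x axis and vertical below 0.2 rad and distance between roller_mid and cradle_seat below 0.008 m and angle between the z axis of roller_mid and the y axis of cradle_seat, either way round below 0.05 rad and contact force between hold_down and roller above 1 N and linear speed of roller below 0.02 m/s); the robot touches nothing.
It fails at once if the screwdriver or the side cutters are shifted by more than 25 mm (distance of any of driver_blue, side_cutters from where it was at the start of the episode above 0.025 m).
It also fails if it takes over 61 s, if anything falls off the work surface, if the arm or the gripper's body presses on something with over 40 N, if the wrist force passes 120 N, or if a joint passes its speed limit or range.

ROBOT

A 6-joint arm with a two-finger parallel gripper is mounted at the origin on a cart in front of the work surface, level with it; the furniture and walls round the work are solid. World frame = base frame: x ahead of the robot, y to its left, z up, the work surface at z = 0. Lengths are in m, angles in rad, forces in N, time in s.
With the tool pointing down it reaches from about 0.3 to 0.875 m from the base axis. Payload 6.4 kg.
Tool frame: the origin (TCP) lies midway between the tips of the shut fingers; the grasp point (between the pads) lies 19 mm behind it; z points along the fingers, y is the direction in which the jaws open and shut (so a half turn about z gives the same grasp; the last joint's range is limited). The gripper opens to 85 mm and grips with 20 to 120 N. Pads are 22 mm wide; open, the fingers measure 114 mm over their backs; the gripper's body (76 mm by 85 mm) begins 54 mm behind the grasp point. The pads swing forward as they close: fully open they stand 13 mm farther back than shut.
Start: joints at [-1.334, 0.181, 1.607, -0, 1.354, -0.206], TCP at [0.246, -0.52, 0.231] pointing down, gripper open.
Joint ranges: [-2.99, 2.99], [-0.89, 2.07], [0.3, 2.58], [-1.14, 4.28], [0, 2.63], [-3.12, 3.12]. Speed limits (rad/s): [2.57, 2.57, 3.01, 3.14, 3.14, 3.14].

INTERFACE

Orientations are given as a unit quaternion [w, x, y, z].
In Python, from bench import ctrl gives the robot as it stands. The module is installed in compiled form; this text tells all that it offers.
- The arm moves only by the tool arm_command, never from a script. Its argument "plan" is one flat list of numbers, 4 for each row, row after row: the shift along the tool's x, y, z in mm, then the turn about the tool's z in rad. A call has 1 to 20 rows; each row shifts and turns the commanded pose from where the row before left it, along the tool's axes as they then stand; what a row does not reach is not made up. A row lasts 1/10 s, in which the tool goes at most 50 mm and 8.59 degrees, less where a joint would pass 70% of its speed; a pose out of reach is approached as far as the arm can. A call is refused whole if a number of a shift passes 50 or a number of a turn 0.15, either way. A call with a gripper value outside its range is refused whole. "grip" is the opening, from 0 (shut) to 1 (fully open), set as the call begins (left out, the last holds). The fingers move at their own pace and stop on an object; the grip force is fixed at half the most. Time passes only in rows, so rows that do not move let the fingers close. It gives the time, the measured TCP pose, the force and the opening at its end, in the units of the state.
- ctrl.get_obs(): the state, without advancing time (a new reading comes with each control period).
- ctrl.camera(name): name is "scene" or "top" or "wrist"; returns a dict with "color" (400x640x3 uint8, red, green, blue), "camera_matrix" (3x3 intrinsics, pixels), "k1" (the pictures are not rectified: a ray, as slopes to the right and down, at radius r is drawn at 1 + k1 r^2 times it, then the intrinsics apply), "eye" and "attitude" of the camera in the world; the wrist camera has in their place "T_tool_cam" (4x4, takes a point from camera to tool coordinates, whose origin is the TCP and whose axes are the flange's). Camera axes: x right, y up, looking along -z (the intrinsics and any distortion apply to the point x, -y, -z); pixel columns grow to the right and rows downward; lengths in m; the calibration is good to about 2 mm. A picture is of the moment at which its call begins: read the wrist's pose just before it. There is no depth.
- ctrl.hand_in(): hands the job in, once; it reports no verdict.
The state is a dict: "time_s": time; "q": joint angles; "dq": joint speeds; "joint_efforts": joint torques, N m; "eef_pos": TCP position; "eef_rot": TCP orientation; "wrist_force": force on the tool from outside, world axes, zero at the start; "torque": the same for the moment, N m; "opening": opening from 0.0 (shut) to 1.0 (fully open).
Only numpy, scipy, OpenCV 4.12 (cv2) and the standard library are available. Lean on these libraries where they do the work, as an engineer would, in place of code of your own. Each camera call takes 0.05 s, during which the arm holds its last target. There are 200 camera calls.

## Working session

There is one attempt and no reset: what is moved stays moved. The work goes in short steps, Python scripts to look and compute and a tool call to move; the robot and the scene stay as the last step left them, time stands still between calls to the robot, and variables do not carry over. Pictures are saved under pics/ and viewed, about 8 in all and at most 12, crops included, and the job is handed in when it is done.

Besides the shell and the picture viewer there is one more tool, called after "Call:" as name(argument=value, ...) on one line, values as JSON. arm_command: Moves the arm, as the interface text tells. Its arguments: {"type":"object","properties":{"plan":{"type":"array","items":{"type":"number"}},"grip":{"type":"number"}},"required":["plan"]}

```bash
mkdir -p pics; cat > h.py <<'E'
import numpy as np, cv2
from bench import ctrl
from scipy.spatial.transform import Rotation as R
def q2R(q): return R.from_quat([q[1],q[2],q[3],q[0]]).as_matrix()
def cam(name):
    o=ctrl.get_obs(); c=ctrl.camera(name)
    if name=="wrist":
        T=np.eye(4);T[:3,:3]=q2R(o["eef_rot"]);T[:3,3]=o["eef_pos"];W=T@np.array(c["T_tool_cam"])
    else:
        W=np.eye(4);a=np.array(c["attitude"]);W[:3,:3]=a if a.shape==(3,3) else q2R(a);W[:3,3]=c["eye"]
    return dict(img=c["color"],K=np.array(c["camera_matrix"]),k1=c["k1"],W=W)
def ray(c,uv):
    uv=np.array(uv,float).reshape(-1,1,2)
    p=cv2.undistortPoints(uv,c["K"],np.array([c["k1"],0,0,0.]))[:,0]
    d=np.c_[p[:,0],-p[:,1],-np.ones(len(p))]@c["W"][:3,:3].T
    return c["W"][:3,3],d
def onz(c,uv,z):
    e,d=ray(c,uv); return e+d*((z-e[2])/d[:,2])[:,None]
def proj(c,P):
    P=np.atleast_2d(P)-c["W"][:3,3]; q=P@c["W"][:3,:3]; x=q[:,0]/-q[:,2]; y=-q[:,1]/-q[:,2]
    r=1+c["k1"]*(x*x+y*y); return np.c_[c["K"][0,0]*x*r+c["K"][0,2],c["K"][1,1]*y*r+c["K"][1,2]]
def save(img,n): cv2.imwrite("pics/"+n+".png",cv2.cvtColor(np.ascontiguousarray(img),cv2.COLOR_RGB2BGR))
E
python3 - <<'E'
from h import *
import pickle
for n in("scene","top"):
    c=cam(n);save(c["img"],n+"0");pickle.dump(c,open(n+"0.pkl","wb"));print(n,c["K"].tolist(),c["k1"],c["W"].round(3).tolist())
print(ctrl.get_obs())
E
```

```text
scene [[370.762724486953, 0.0, 318.76841001600945], [0.0, 370.762724486953, 204.81703828751236], [0.0, 0.0, 1.0]] -0.08062169350645032 [[-0.757, 0.397, -0.518, 0.008], [-0.653, -0.473, 0.592, 0.572], [-0.01, 0.787, 0.618, 0.65], [0.0, 0.0, 0.0, 1.0]]
top [[457.85918311906846, 0.0, 320.974492804076], [0.0, 457.85918311906846, 187.03335243047565], [0.0, 0.0, 1.0]] -0.09803625717035058 [[-0.024, 0.993, -0.114, 0.357], [-1.0, -0.024, 0.003, 0.059], [0.0, 0.115, 0.993, 1.13], [0.0, 0.0, 0.0, 1.0]]
{'time_s': 0.1, 'q': array([-1.33431863e+00,  1.81499508e-01,  1.60788591e+00, -1.69688690e-05,
        1.35383961e+00, -2.06298489e-01]), 'dq': array([ 0.00019324, -0.00116345, -0.00279544, -0.00022616, -0.00065184,
        0.00106296]), 'joint_efforts': array([ 5.70105949e-04, -4.45875943e+01, -3.52234590e+01, -1.67591365e-04,
        4.17841235e-03, -9.92041862e-06]), 'eef_pos': array([ 0.24625025, -0.51904686,  0.23046652]), 'eef_rot': array([-8.15970343e-04,  9.75592859e-01,  2.19585763e-01, -2.05985870e-05]), 'wrist_force': array([0.19795886, 0.04621152, 1.23629737]), 'torque': array([-0.0035094 ,  0.01305011,  0.03250165]), 'opening': 1.0035582956573843}
```

View pics/scene0.png

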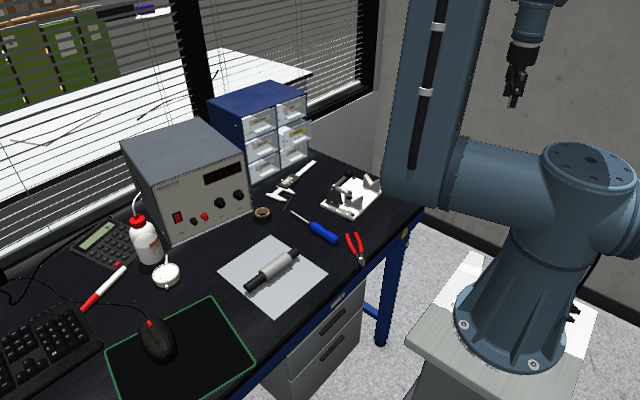

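View pics/top0.png

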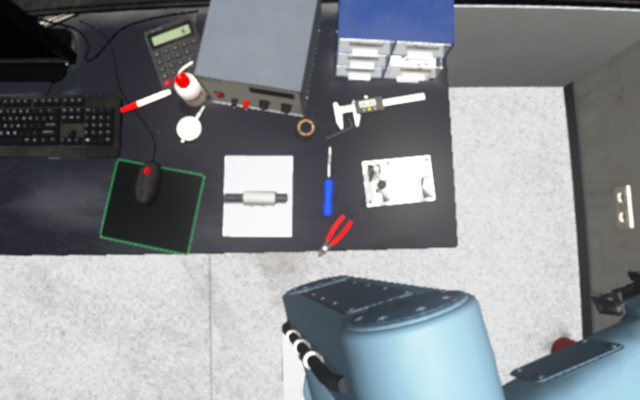

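The scene view shows the mat with the roller, the screwdriver, the side cutters and the white cradle. In the top view I see the mat at about (258,196), roller (256,198), driver (328,190), cutters (337,235), and cradle (399,181) with the hold-down at its left (+y) end.

```bash
python3 - <<'E'
from h import *
import pickle
c=pickle.load(open("top0.pkl","rb"));g=c["img"].min(2).astype(np.uint8)
for nm,(u0,v0,u1,v1),z,t in(("mat",(212,145,305,247),.003,120),("plate",(352,145,445,215),.01,150)):
    m=np.zeros_like(g);m[v0:v1,u0:u1]=(g[v0:v1,u0:u1]>t)*255
    k=max(cv2.findContours(m,0,2)[0],key=cv2.contourArea)
    P=onz(c,k[:,0],z)[:,:2].astype(np.float32);r=cv2.minAreaRect(P);print(nm,r,cv2.boxPoints(r).round(3).tolist())
for n,uv,z in(("roller ends",[(222,198),(289,198)],.02),("driver",[(330,148),(328,216)],.01),("cutters",[(321,254),(350,216)],.005),("knob",[(383,190)],.1),("caliper",[(340,128),(425,96)],0)):print(n,onz(c,uv,z).round(3).tolist())
w=cam("wrist");print(w["K"][0],w["k1"],w["W"].round(3).tolist());o=ctrl.get_obs();T=np.eye(4);T[:3,:3]=q2R(o["eef_rot"]);T[:3,3]=o["eef_pos"];print(T.round(3).tolist(),(np.linalg.inv(T)@w["W"]).round(3).tolist())
save(cv2.resize(c["img"][140:260,210:450],(800,400),interpolation=2),"crop0")
E
```

```text
mat ((0.46877431869506836, 0.21353434026241302), (0.17478586733341217, 0.20452193915843964), 88.52517700195312) [[0.36399999260902405, 0.1289999932050705], [0.5690000057220459, 0.12399999797344208], [0.5730000138282776, 0.2980000078678131], [0.36899998784065247, 0.30399999022483826]]
plate ((0.49785757064819336, -0.1354547142982483), (0.1183861643075943, 0.17541372776031494), 4.218907833099365) [[0.4320000112056732, -0.052000001072883606], [0.4449999928474426, -0.22699999809265137], [0.5630000233650208, -0.21899999678134918], [0.550000011920929, -0.04399999976158142]]
roller ends [[0.463, 0.299, 0.02], [0.46, 0.134, 0.02]]
driver [[0.583, 0.031, 0.01], [0.414, 0.041, 0.01]]
cutters [[0.322, 0.06, 0.005], [0.413, -0.014, 0.005]]
knob [[0.465, -0.084, 0.1]]
caliper [[0.636, 0.004, 0.0], [0.716, -0.216, 0.0]]
[317.86559273   0.         321.72494214] -0.04457340793051959 [[0.428, 0.869, 0.248, 0.309], [-0.904, 0.412, 0.116, -0.488], [-0.001, -0.274, 0.962, 0.373], [0.0, 0.0, 0.0, 1.0]]
[[0.904, 0.428, -0.0, 0.246], [0.428, -0.904, 0.001, -0.519], [0.0, -0.001, -1.0, 0.231], [0.0, 0.0, 0.0, 1.0]] [[-0.001, 0.962, 0.275, 0.07], [1.0, 0.001, 0.0, -0.002], [0.0, 0.275, -0.962, -0.143], [0.0, 0.0, 0.0, 1.0]]
```

View pics/crop0.png

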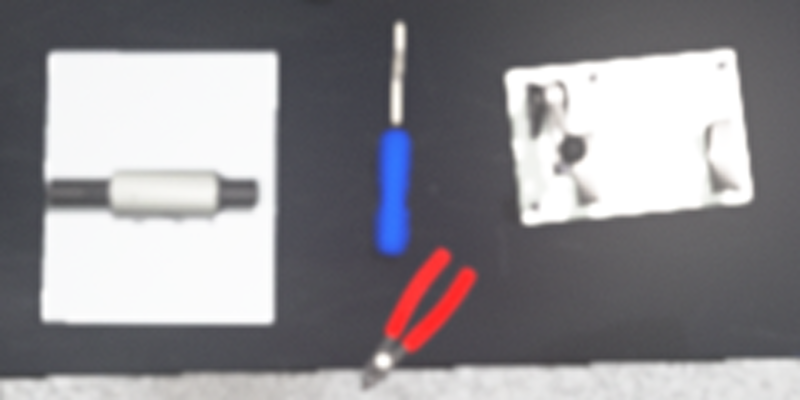

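The crop shows the flat end of the roller to the left (+y; its longer shaft end), with no bright flat visible from above. The knob is at about crop (572,150), and the cradle is yawed about +4°. I'll move over the cradle with the tool x axis along the cradle's x.

Call:
arm_command(plan=[0,0,0,0.123,0,0,0,0.123,0,0,0,0.123,22.6,-30.8,0,0,22.6,-30.8,0,0,22.6,-30.8,0,0,22.6,-30.8,0,0,22.6,-30.8,0,0,22.6,-30.8,0,0,22.6,-30.8,0,0,22.6,-30.8,0,0,22.6,-30.8,0,0,22.6,-30.8,0,0,22.6,-30.8,0,0,22.6,-30.8,0,0,0,0,0,0,0,0,0,0], grip=0)

```text
time_s: 1.85
eef_pos: [0.4895, -0.1303, 0.2309]
eef_rot: [0.0, 0.999, 0.038, -0.0]
wrist_force: [-0.9, -0.4, -0.2]
opening: 0.004
```

```bash
python3 - <<'E'
from h import *
import pickle
c=cam("wrist");save(c["img"],"w1");pickle.dump(c,open("w1.pkl","wb"))
o=ctrl.get_obs();print(o["eef_pos"],q2R(o["eef_rot"]).round(3).tolist(),c["W"].round(3).tolist())
E
```

```text
[ 0.48925868 -0.1310823   0.23098913] [[0.997, 0.074, -0.001], [0.074, -0.997, -0.0], [-0.001, 0.0, -1.0]] [[0.075, 0.959, 0.275, 0.559], [-0.997, 0.073, 0.021, -0.123], [0.0, -0.275, 0.961, 0.374], [0.0, 0.0, 0.0, 1.0]]
```

View pics/w1.png

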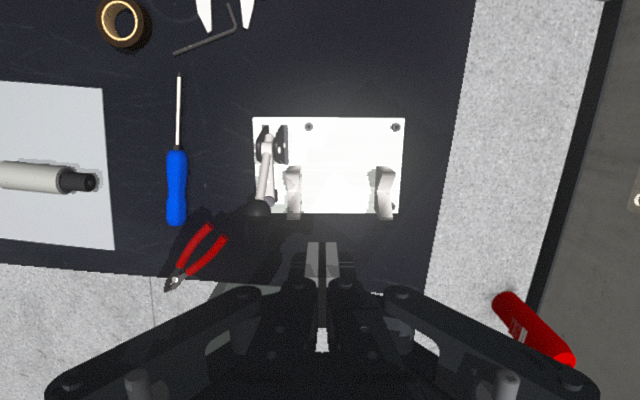

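The wrist view shows the plate with its back corners at (253,118) and (404,118), the V-blocks at (293,192) and (385,192), and the knob at (258,208).

```bash
cat > m1.py <<'E'
from h import *
import pickle
c=pickle.load(open("w1.pkl","rb"));g=c["img"].min(2)
m=np.zeros_like(g);m[100:213,240:415]=(g[100:213,240:415]>150)*255
k=max(cv2.findContours(m,0,2)[0],key=cv2.contourArea)[:,0]
# back edge, sides: fit lines at z=.01
def edge(sel): 
    P=onz(c,k[sel],.01)[:,:2].astype(np.float32);return cv2.fitLine(P,cv2.DIST_HUBER,0,.001,.001).ravel()
b=edge((k[:,1]<122)&(k[:,0]>262)&(k[:,0]<395)); r=edge((k[:,0]>397)&(k[:,1]>125)&(k[:,1]<205)); l=edge((k[:,0]<262)&(k[:,1]>122)&(k[:,1]<205))
def X(p,q):
    t=np.linalg.solve(np.c_[p[:2],-q[:2]],q[2:]-p[2:]);return p[2:]+t[0]*p[:2]
A,B=X(b,r),X(b,l);print("corners",A,B,np.linalg.norm(A-B))
for e in(b,r,l):print(np.degrees(np.arctan2(e[1],e[0])))
y=(B-A)/np.linalg.norm(B-A);x=np.array([y[1],-y[0]])
seat=(A+B)/2-.080*x-.012*y;print("yaw",np.degrees(np.arctan2(x[1],x[0])),"seat",seat)
S=lambda a,b_,z:np.r_[seat+a*x+b_*y,z]
pts={"vb+":S(0,.05,.05),"vb-":S(0,-.05,.05),"vb+ near":S(-.022,.05,.05),"vb+far":S(.022,.05,.05),"vb-near":S(-.022,-.05,.05),"vb-far":S(.022,-.05,.05),"knob":S(.006,.072,.125),"plateN":S(-.032,.097,.01)}
for n,p in pts.items():print(n,p.round(4),proj(c,p).round(1))
im=c["img"].copy()
for p in pts.values():cv2.circle(im,tuple(int(v) for v in proj(c,p)[0].round()),1,(255,0,0),-1)
save(cv2.resize(im[105:235,235:415],(720,520),interpolation=2),"w1m")
E
python3 m1.py
```

```text
corners [ 0.5292213  -0.21722606] [ 0.6667232  -0.04724701] 0.21863131
51.029408
3.5157845
1.783252
yaw -38.970585 seat [ 0.5282277  -0.09125246]
vb+ [ 0.5597 -0.0524  0.05  ] [[249.5 105.8]]
vb- [ 0.4968 -0.1301  0.05  ] [[323.7 174.6]]
vb+ near [ 0.5426 -0.0385  0.05  ] [[235.3 122.6]]
vb+far [ 0.5768 -0.0662  0.05  ] [[264.1  88.5]]
vb-near [ 0.4797 -0.1163  0.05  ] [[309.3 189.6]]
vb-far [ 0.5139 -0.144   0.05  ] [[338.5 159.1]]
knob [ 0.5782 -0.039   0.125 ] [[209.9  76.9]]
plateN [0.5644 0.0043 0.01  ] [[206.2  98.4]]
```

View pics/w1m.png

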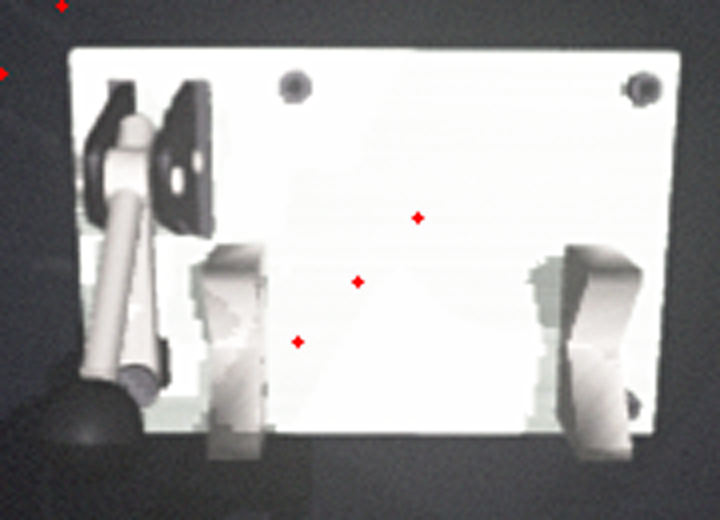

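The edge fit was bad because the contour was compressed. I'll refit with all contour points.

```bash
sed -i 's/findContours(m,0,2)/findContours(m,0,1)/; s/"w1m"/"w1n"/' m1.py; python3 m1.py
```

```text
corners [ 0.56040347 -0.2150706 ] [ 0.5479853  -0.04889532] 0.16663863
-85.72628
3.9702034
3.0812142
yaw 4.2737255 seat [ 0.4753111  -0.14991131]
vb+ [ 0.4716 -0.1001  0.05  ] [[293.4 196. ]]
vb- [ 0.479  -0.1998  0.05  ] [[388.2 196.1]]
vb+ near [ 0.4496 -0.1017  0.05  ] [[293.9 215.8]]
vb+far [ 0.4935 -0.0984  0.05  ] [[292.9 175.4]]
vb-near [ 0.4571 -0.2014  0.05  ] [[387.  215.9]]
vb-far [ 0.501  -0.1981  0.05  ] [[389.4 175.5]]
knob [ 0.4759 -0.0777  0.125 ] [[258.6 212.2]]
plateN [ 0.4362 -0.0556  0.01  ] [[257.8 213.2]]
```

View pics/w1n.png

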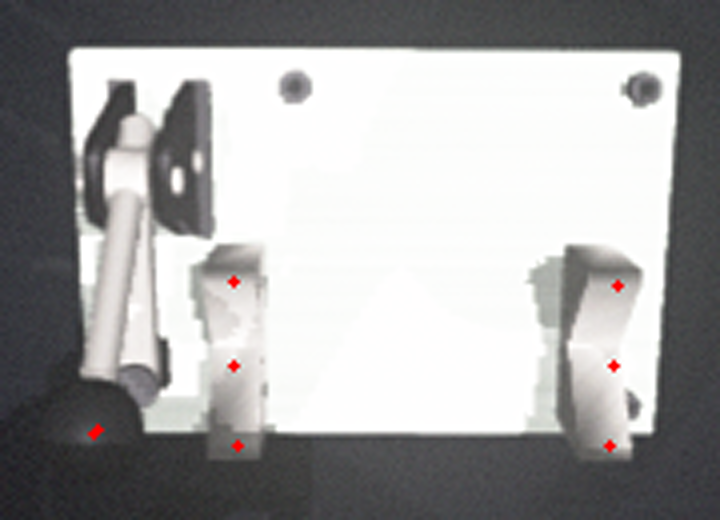

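The projected model points land on the blocks and the knob to within about 2 mm. Next I throw the hold-down.

Call:
arm_command(plan=[-17,-18,0,0,-17,-18,0,0,-17,-18,0,0,0,0,28,0,0,0,28,0,0,0,28,0,0,0,28,0,12,0,0,0,12,0,0,0,12,0,0,0,12,0,0,0,12,0,0,0,12,0,0,0,12,0,0,0,10,0,0,0,0,0,0,0,0,0,0,0])

```text
time_s: 3.6
eef_pos: [0.5285, -0.0738, 0.1191]
eef_rot: [-0.0, 0.999, 0.037, -0.0]
wrist_force: [-1.1, -0.0, 0.3]
opening: 0.004
```

Call:
arm_command(plan=[0,0,-30,0,0,0,-40,0,0,0,-30,0,15,30,0,0,0,0,0,0])

```text
time_s: 4.1
eef_pos: [0.5472, -0.1054, 0.2209]
eef_rot: [0.001, 0.999, 0.036, 0.002]
wrist_force: [-0.2, 0.2, -0.2]
opening: -0.0
```

```bash
python3 - <<'E'
from h import *
import pickle
c=cam("wrist");pickle.dump(c,open("w2.pkl","wb"))
o=ctrl.get_obs();print(o["time_s"],o["eef_pos"])
seat=np.array([.4753,-.1499]);a=np.radians(4.25);x=np.array([np.cos(a),np.sin(a)]);y=np.array([-x[1],x[0]])
S=lambda a,b_,z:np.r_[seat+a*x+b_*y,z]
im=c["img"].copy()
for p in [S(0,.043,.0284),S(0,.057,.0284),S(0,-.043,.0284),S(0,-.057,.0284),S(-.022,.043,.05),S(.022,.043,.05),S(-.022,-.043,.05),S(.022,-.043,.05),S(.08,-.073,.01),S(.08,.097,.01),S(-.032,-.073,.01),S(-.032,.097,.01)]:
    q=proj(c,p)[0];print(q.round(1));cv2.circle(im,tuple(int(v) for v in q.round()),1,(255,0,0),-1)
q=proj(c,S(0,0,.04))[0].astype(int);print(q)
save(cv2.resize(im[q[1]-100:q[1]+60,q[0]-100:q[0]+100],(800,640-40),interpolation=2),"w2m")
E
```

```text
4.15 [ 0.54577807 -0.10388331  0.21962149]
[319.4 244.5]
[307.1 244.5]
[394.7 244.1]
[406.8 244. ]
[319.4 270.9]
[319.2 233.3]
[397.8 270.5]
[400.5 233. ]
[421.6 172. ]
[271.3 172.4]
[414.  262.1]
[275.5 262.8]
[358 248]
```

View pics/w2m.png

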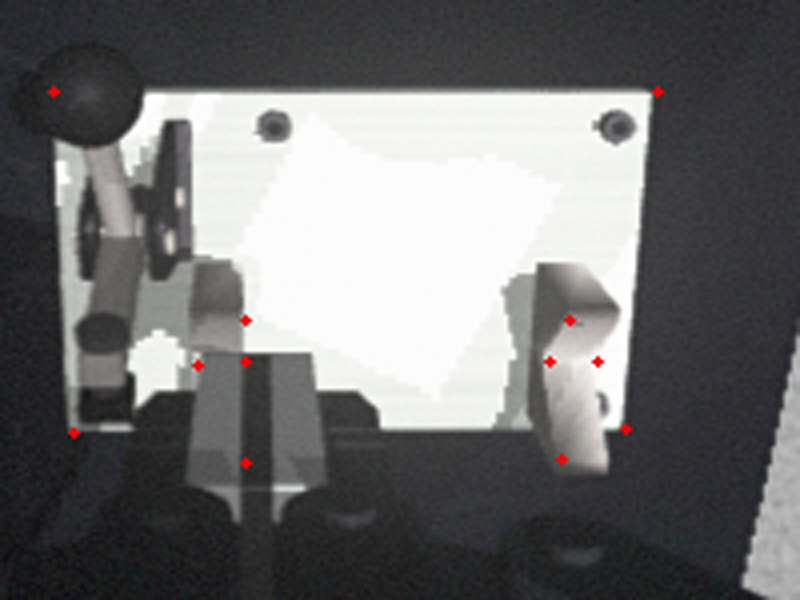

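The knob is now at the far (+x) side at crop (88,92), so the hold-down is thrown back, and the plate corners fit to about 1 mm. Next I go over the roller with the tool turned so the jaws close along the rolling direction.

Call:
arm_command(plan=[-8,-34,0,0,-8,-34,0,0,-8,-34,0,0,-8,-34,0,0,-8,-34,0,0,-8,-34,0,0,-8,-34,0,0,-8,-32,0,0,0,0,6,-0.147,0,0,6,-0.147,0,0,6,-0.147,0,0,6,-0.147,0,0,6,-0.147,0,0,6,-0.147,0,0,6,-0.147,0,0,6,-0.147,0,0,6,-0.147,0,0,6,-0.147,0,0,0,0,0,0,0,0], grip=0.7)

```text
time_s: 6.15
eef_pos: [0.461, 0.1619, 0.1588]
eef_rot: [-0.001, 0.718, 0.696, -0.001]
wrist_force: [0.3, -0.2, -0.2]
opening: 0.703
```

```bash
python3 - <<'E'
from h import *
import pickle
c=cam("wrist");pickle.dump(c,open("w3.pkl","wb"));save(c["img"],"w3")
o=ctrl.get_obs();print(o["time_s"],o["q"].round(2),o["eef_pos"],q2R(o["eef_rot"]).round(3).tolist())
E
```

```text
6.2 [0.09 0.07 1.89 0.   1.19 0.12] [0.46138456 0.16188838 0.15916988] [[0.03, 1.0, -0.001], [1.0, -0.03, -0.0], [-0.0, -0.001, -1.0]]
```

View pics/w3.png

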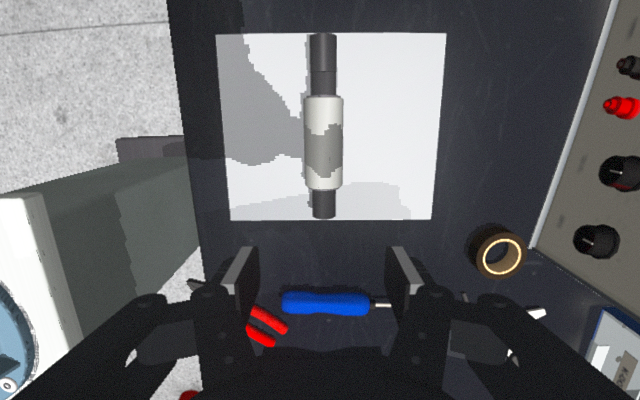

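The roller is at image (322,125), its flat end up at (322,33..95), with a faint step near row 72. I'll zoom in on the shaft end.

```bash
python3 - <<'E'
from h import *
import pickle
c=pickle.load(open("w3.pkl","rb"))
im=c["img"][25:105,282:362].astype(float);g=(255*(im/255)**.5).astype(np.uint8)
save(cv2.resize(g,(600,600),interpolation=cv2.INTER_NEAREST),"w3z")
a=c["img"].mean(2)
for v in(38,45,55,65,75,85):print(v,a[v,302:344].astype(int))
E
```

```text
38 [233 234 234 235 205 158 153 116  62  55  60  57  62  65  68  71  71  82
  91 102 109 112 102  91  83  78  72  70  76  72  65  69  57  58 112 236
 236 233 233 232 233 232]
45 [234 235 204 157 154 155 156 116  59  55  58  59  63  65  70  69  72  81
  86 101 107 113 107  98  86  83  77  75  77  70  73  69  66  58 107 235
 235 234 233 236 234 233]
55 [234 234 236 198 161 158 157 126  74  56  61  65  73  65  72  72  78  82
  89  99 112 119 108  98  86  83  80  75  77  75  69  70  67  68 133 234
 235 235 235 233 236 233]
65 [236 237 236 237 198 160 161 137  92  61  65  68  71  68  71  77  77  81
  92 105 110 118 116 102  93  84  78  75  77  78  74  70  68  66 137 232
 236 235 235 234 234 235]
75 [237 237 236 234 232 195 161 158 114  66  62  65  70  68  72  73  79  80
  82  86  84  86  84  88  90  93  89  87  85  81  80  74  71  82 165 208
 235 235 237 235 236 236]
85 [236 235 238 237 197 157 160 156 114  68  57  61  71  71  74  72  79  83
  84  85  86  92  88  90  90  91  89  87  84  78  79  77  69  82 162 210
 236 236 235 236 236 237]
```

View pics/w3z.png

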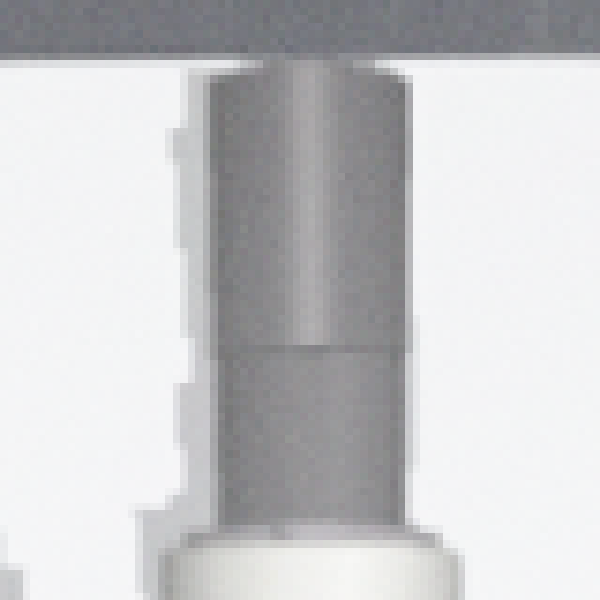

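The end section shows its full round width with only a specular line, so the flat faces roughly down (within about 33°). I need to roll it about 53 mm toward +x. First I measure the roller's axis on the mat.

```bash
python3 - <<'E'
from h import *
import pickle
c=pickle.load(open("w3.pkl","rb"));a=c["img"].astype(int);g=a.mean(2)
# shaft: dark pixel cols at end shaft and plain shaft
L=[]
for v in list(range(40,92,4))+list(range(194,216,4)):
    cols=np.where(g[v,295:350]<125)[0]+295; L.append((cols.min(),cols.max(),v))
L=np.array(L,float)
l=onz(c,np.c_[L[:,0]-.5,L[:,2]],.02);r=onz(c,np.c_[L[:,1]+.5,L[:,2]],.02);m=(l+r)/2
print(np.c_[m[:,:2],(r-l)[:,0]].round(4))
f=cv2.fitLine(m[:,:2].astype(np.float32),2,0,.001,.001).ravel();print("axis yaw",np.degrees(np.arctan2(f[1],f[0])),f)
for v in(33,35,96,190,218):print(v,onz(c,[(322,v)],.02).round(4))
for v in range(92,100):print(v,g[v,322],end=' ')
for v in range(184,196):print(v,g[v,322],end=' ')
E
```

```text
[[0.4654 0.2899 0.0227]
 [0.4653 0.2869 0.0228]
 [0.4652 0.2839 0.0228]
 [0.4651 0.2808 0.0213]
 [0.465  0.2778 0.0213]
 [0.4649 0.2747 0.0214]
 [0.4648 0.2716 0.0214]
 [0.4647 0.2685 0.0215]
 [0.4646 0.2654 0.0216]
 [0.4645 0.2622 0.0216]
 [0.4644 0.2591 0.0217]
 [0.4643 0.2559 0.0218]
 [0.4642 0.2527 0.0218]
 [0.4614 0.1608 0.0238]
 [0.4608 0.1571 0.0229]
 [0.4598 0.1533 0.0248]
 [0.4606 0.1494 0.0231]
 [0.4623 0.1455 0.0213]
 [0.4622 0.1416 0.0214]]
axis yaw 88.295006 [0.0297533  0.99955726 0.46364263 0.23352166]
33 [[0.4651 0.2952 0.02  ]]
35 [[0.4651 0.2937 0.02  ]]
96 [[0.4636 0.2463 0.02  ]]
190 [[0.461  0.1646 0.02  ]]
218 [[0.4602 0.1377 0.02  ]]
92 90.66666666666667 93 87.33333333333333 94 105.66666666666667 95 141.33333333333334 96 145.0 97 178.33333333333334 98 222.66666666666666 99 227.33333333333334 184 232.33333333333334 185 231.66666666666666 186 231.33333333333334 187 232.0 188 229.33333333333334 189 169.33333333333334 190 144.33333333333334 191 94.66666666666667 192 84.33333333333333 193 88.33333333333333 194 86.0 195 85.33333333333333
```

Axis yaw is 88.3°, which equals the tool yaw, and the centre is at about (0.463, 0.206). I descend straddling it with the jaws at about 45 mm, then roll +x slowly.

Call:
arm_command(plan=[22,0,10,0,22,0,25,0,0,0,30,0,0,0,30,0,0,0,25,0,0,0,15,0,0,0,10,0,0,0,5,0,0,0,4,0,0,0,0,0])

```text
time_s: 7.2
eef_pos: [0.4634, 0.2058, 0.0056]
eef_rot: [0.0, 0.717, 0.697, 0.0]
wrist_force: [-0.2, 0.7, 0.2]
opening: 0.7
```

Call:
arm_command(plan=[0,0,0,0,0,0,0,0,0,0,0,0,0,4,0,0,0,4,0,0,0,4,0,0,0,4,0,0,0,4,0,0,0,4,0,0,0,4,0,0,0,4,0,0,0,4,0,0,0,4,0,0,0,0,0,0,0,0,0,0], grip=0.52)

```text
time_s: 8.7
eef_pos: [0.5031, 0.2047, 0.0052]
eef_rot: [-0.0, 0.717, 0.697, -0.0]
wrist_force: [-0.7, 0.5, -0.2]
opening: 0.519
```

```bash
python3 - <<'E'
from h import *
import pickle
c=cam("wrist");pickle.dump(c,open("w4.pkl","wb"));o=ctrl.get_obs();print(o["time_s"],o["eef_pos"],o["wrist_force"],o["opening"])
save(np.hstack([cv2.resize(c["img"],(800,500))])[:, :],"w4")
E
```

```text
8.75 [0.50298415 0.20468021 0.00522488] [ 0.47111383 -0.31617083 -0.42490017] 0.5183926514462264
```

View pics/w4.png

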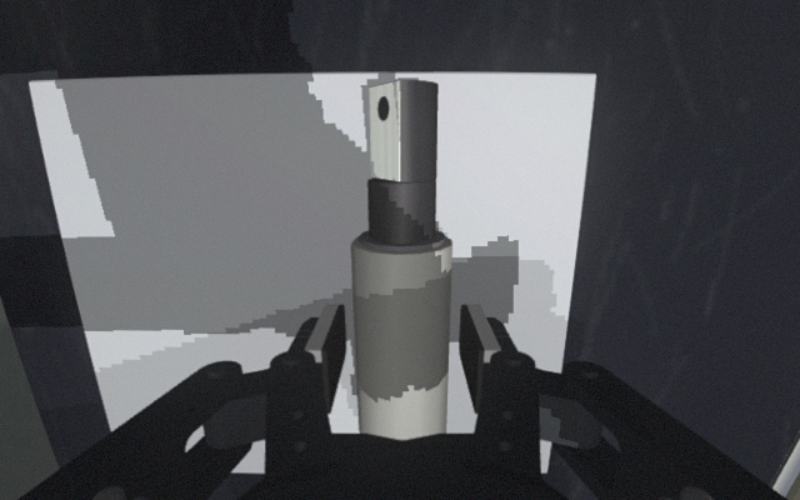

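The flat is visible on the -x side: a bright strip at cols 366–400 (of 800), with its dimple at (383,108) and its upper edge nearly above the axis. I'll compute its angle from the edge rays.

```bash
cat > ang.py <<'E'
from h import *
import pickle,sys
from scipy.optimize import least_squares
def ang(c,yr=(.255,.285),dbg=0):
    """flat angle from up toward -x (deg), using row-wise silhouette of dark/bright shaft end"""
    g=c["img"].mean(2);return g
c=pickle.load(open(sys.argv[1],"rb"));g=c["img"].mean(2)
for v in range(66,192,8):
    print(v,g[v,286:366].astype(int).tolist())
E
python3 ang.py w4.pkl
```

```text
66 [208, 208, 209, 209, 208, 210, 208, 173, 131, 126, 128, 126, 128, 126, 129, 126, 126, 128, 125, 127, 126, 118, 110, 123, 127, 158, 169, 169, 143, 137, 140, 171, 193, 169, 123, 102, 100, 99, 99, 93, 83, 78, 76, 75, 70, 67, 59, 61, 65, 63, 61, 61, 60, 61, 61, 59, 61, 58, 59, 64, 80, 96, 113, 150, 205, 213, 208, 209, 211, 209, 211, 208, 210, 210, 209, 209, 208, 211, 207, 208]
74 [209, 206, 207, 172, 133, 125, 124, 127, 131, 150, 170, 175, 177, 173, 178, 179, 181, 179, 180, 183, 178, 177, 178, 176, 182, 183, 183, 175, 177, 152, 144, 165, 181, 204, 147, 105, 100, 102, 95, 93, 82, 79, 76, 77, 74, 69, 69, 65, 61, 66, 65, 66, 64, 64, 63, 61, 59, 62, 63, 59, 60, 56, 51, 58, 136, 208, 212, 212, 211, 210, 209, 209, 210, 209, 208, 210, 208, 210, 212, 209]
82 [209, 209, 207, 209, 176, 132, 127, 130, 130, 149, 170, 180, 179, 176, 175, 179, 129, 66, 46, 45, 40, 47, 42, 49, 90, 166, 182, 180, 177, 177, 152, 140, 169, 202, 140, 102, 104, 101, 100, 94, 88, 80, 78, 72, 74, 70, 65, 69, 66, 67, 69, 66, 61, 66, 63, 61, 61, 63, 62, 63, 59, 57, 53, 69, 162, 211, 211, 208, 213, 209, 212, 210, 209, 208, 21
[... 4078 characters left out ...]
10, 209]
178 [124, 126, 128, 128, 127, 127, 127, 128, 110, 62, 36, 39, 35, 42, 41, 40, 45, 40, 42, 44, 45, 54, 49, 47, 50, 50, 56, 53, 55, 55, 59, 63, 61, 65, 65, 67, 71, 66, 67, 64, 62, 59, 57, 55, 56, 57, 54, 54, 65, 63, 64, 67, 60, 59, 61, 61, 59, 57, 54, 59, 54, 50, 82, 118, 135, 195, 209, 208, 211, 208, 208, 209, 208, 206, 210, 210, 207, 204, 207, 209]
186 [124, 127, 124, 101, 62, 55, 43, 49, 45, 43, 29, 39, 41, 38, 40, 43, 42, 42, 37, 43, 48, 41, 45, 46, 49, 45, 46, 53, 59, 59, 62, 55, 62, 64, 61, 68, 68, 67, 61, 59, 55, 57, 54, 57, 52, 51, 48, 53, 45, 42, 49, 46, 42, 59, 63, 59, 61, 60, 59, 53, 51, 46, 54, 56, 54, 53, 56, 70, 118, 170, 181, 183, 201, 207, 207, 209, 214, 207, 210, 210]
```

```bash
cat > ang2.py <<'E'
from h import *
import pickle
# in tool-yaw frame: u along tool y (roll dir), z up. returns line origin + dir
Yv=np.array([np.sin(np.radians(88.3)),-np.cos(np.radians(88.3)),0])
def line(c,uv):
    e,d=ray(c,[uv]);d=d[0];a=np.array([d@Yv,d[2]]);return np.array([e@Yv,e[2]]),a/np.linalg.norm(a)
def axis_u(c,l,r,z=.020):   # bisector of both silhouettes met at axis height
    e,a=line(c,l);_,b=line(c,r);m=a+b;half=np.arccos(a@b)/2;u=e[0]+m[0]*(z-e[1])/m[1]
    return u,np.hypot(u-e[0],z-e[1])*np.sin(half)
def phi(c,uv,u0,z=.020,rad=.01082,toward=-1):  # angle from up (+ toward -u) of surface point hit
    e,a=line(c,uv);p=np.array([u0,z])-e;t=p@a;d2=p@p-t*t;h=e+a*(t-np.sqrt(max(rad**2-d2,0)))
    return np.degrees(np.arctan2(-(h[0]-u0),h[1]-z))
E
python3 - <<'E'
from ang2 import *
c=pickle.load(open("w4.pkl","rb"))
u0,r=axis_u(c,(294,154),(348.3,154));print("axis u",u0,"radius",r,"tcp u",np.array([.50298,.20468,0])@Yv)
for uv in((320,106),(320,122),(320,90)):print("edge",phi(c,uv,u0)+56.3)
print("low edge",phi(c,(296,98),u0)-56.3,"dimple",phi(c,(306.5,86),u0,rad=.006))
E
```

```text
axis u 0.4964021772969345 radius 0.010862716711733897 tcp u 0.4966865316035073
edge 58.527775040601526
edge 58.51038778662663
edge 58.54553059959556
low edge 2.656784746490885 dimple 66.77998817610734
```

The flat is about 58.5° (edge) to 60° off, so about 17.5 mm of roll remains. I narrow the jaws to 36.5 mm so that tool travel equals roller travel, and go slowly.

Call:
arm_command(plan=[0,0,0,0,0,0,0,0,0,0,0,0,0,2,0,0,0,2,0,0,0,2,0,0,0,2,0,0,0,2,0,0,0,2,0,0,0,2,0,0,0,2,0,0,0,1,0,0,0,0,0,0,0,0,0,0,0,0,0,0], grip=0.43)

```text
time_s: 10.25
eef_pos: [0.52, 0.2043, 0.0053]
eef_rot: [-0.0, 0.717, 0.698, -0.0]
wrist_force: [-0.3, -0.1, 0.4]
opening: 0.43
```

```bash
cat > look.py <<'E'
from ang2 import *
import sys
c=cam("wrist");pickle.dump(c,open(sys.argv[1]+".pkl","wb"));o=ctrl.get_obs()
print(o["time_s"],o["eef_pos"],"tcp u",o["eef_pos"]@Yv,o["wrist_force"],o["opening"])
g=c["img"].mean(2)
for v in(66,74,82,90,98,106,114,122,130,138,154,162):print(v,g[v,284:360].astype(int).tolist())
save(cv2.resize(c["img"][40:240,200:440],(720,600),interpolation=2),sys.argv[1])
E
python3 look.py w5
```

```text
10.3 [0.51998702 0.20423189 0.00526676] tcp u 0.5136993639976705 [-0.11375933  0.16510053  0.95106387] 0.4328295991324176
66 [227, 226, 197, 149, 147, 146, 125, 105, 136, 196, 222, 223, 221, 222, 239, 248, 248, 248, 249, 250, 249, 249, 249, 250, 250, 250, 250, 250, 250, 250, 251, 255, 255, 255, 255, 255, 255, 255, 255, 255, 255, 255, 255, 255, 255, 255, 255, 255, 255, 255, 255, 255, 255, 255, 255, 255, 255, 255, 251, 143, 86, 113, 131, 150, 227, 230, 227, 228, 226, 227, 227, 229, 227, 228, 227, 228]
74 [146, 144, 142, 147, 148, 133, 97, 63, 111, 253, 255, 255, 255, 254, 254, 254, 254, 254, 254, 254, 254, 254, 254, 254, 254, 254, 254, 255, 255, 255, 255, 255, 255, 255, 255, 255, 255, 255, 255, 255, 254, 254, 255, 254, 254, 254, 254, 254, 254, 254, 254, 254, 254, 254, 254, 254, 255, 255, 255, 146, 82, 74, 75, 82, 147, 231, 231, 227, 227, 227, 227, 228, 226, 228, 227, 228]
82 [152, 146, 147, 147, 148, 146, 113, 64, 104, 236, 255, 255, 255, 254, 254, 255, 254, 255, 254, 255, 254, 254, 255, 255, 255, 188, 109, 102, 103, 106, 106, 104, 104, 104, 104, 105, 108, 104, 106, 105, 104, 111, 196,
[... 2782 characters left out ...]
, 229, 227, 226, 230, 228, 227, 227]
154 [141, 142, 143, 145, 143, 150, 143, 145, 115, 75, 62, 62, 63, 71, 68, 67, 69, 68, 71, 72, 73, 73, 71, 71, 75, 79, 77, 79, 81, 79, 88, 96, 100, 100, 96, 93, 97, 99, 94, 98, 95, 96, 92, 93, 95, 89, 91, 88, 89, 86, 86, 86, 84, 85, 82, 87, 77, 84, 80, 76, 75, 74, 94, 213, 230, 226, 225, 225, 224, 226, 226, 227, 226, 227, 226, 225]
162 [141, 141, 141, 147, 140, 141, 140, 146, 125, 81, 59, 59, 60, 64, 64, 67, 65, 67, 64, 67, 67, 64, 70, 68, 70, 68, 73, 70, 75, 76, 75, 90, 95, 93, 96, 94, 95, 92, 97, 94, 90, 88, 90, 90, 85, 89, 86, 86, 84, 84, 86, 84, 82, 83, 75, 82, 81, 78, 78, 72, 74, 68, 87, 210, 228, 225, 227, 226, 225, 226, 222, 226, 226, 224, 225, 226]
```

```bash
python3 - <<'E'
from ang2 import *
c=pickle.load(open("w5.pkl","rb"))
u0,r=axis_u(c,(291.8,154),(346.3,154));print("axis u",u0,r)
for v,l,rr in((98,293.2,342.8),(106,293.5,342.3),(122,293.9,342.1)):
    res=[]
    for w in(l,rr):
        e,a=line(c,(w-.2,v)); res.append((e[0]+a[0]*(.026-e[1])/a[1]-u0)*1000)
    print("edges at z=.026 (mm)",res,"edge angles",phi(c,(rr,v),u0)+56.3,phi(c,(l,v),u0)-56.3)
e,a=line(c,(317.4,86));print("dimple mm",(e[0]+a[0]*(.026-e[1])/a[1]-u0)*1000)
E
```

```text
axis u 0.5124549391927066 0.010906329564864037
edges at z=.026 (mm) [np.float64(-9.507323895267096), np.float64(8.67026126175563)] edge angles 2.62325324503918 5.156256895394691
edges at z=.026 (mm) [np.float64(-9.453644573323206), np.float64(8.537591076976936)] edge angles 3.8893473705662203 4.450561508417884
edges at z=.026 (mm) [np.float64(-9.420768690764248), np.float64(8.567276698001391)] edge angles 3.600543122770162 4.020278219747162
dimple mm -0.5592249905262969
```

The flat is within about 4° of up. Closing the jaws centres the roller by about another 1.2 mm, which removes the rest. Now I grip.

Call:
arm_command(plan=[0,0,0,0,0,0,0,0,0,0,0,0,0,0,0,0,0,0,0,0], grip=0.3)

```text
time_s: 10.8
eef_pos: [0.5203, 0.2043, 0.0055]
eef_rot: [0.0, 0.717, 0.697, 0.0]
wrist_force: [-0.7, -0.7, 4.7]
opening: 0.376
```

```bash
python3 look.py w6 | cut -c1-420 | sed -n '1p;6,8p;12p'; python3 - <<'E'
from ang2 import *
c=pickle.load(open("w6.pkl","rb"));g=c["img"].mean(2)
def runs(v,f):
    k=np.where(f(g[v,280:365]))[0]+280;return k.min()-.5,k.max()+.5
l,r=runs(154,lambda a:a<110);u0,rr=axis_u(c,(l,154),(r,154));print(l,r,"axis u",u0,rr)
for v in(98,106,122):
    l,r=runs(v,lambda a:a>245);print(v,l,r,phi(c,(r,v),u0)+56.3,phi(c,(l,v),u0)-56.3)
E
```

```text
10.85 [0.52029043 0.20423965 0.00554726] tcp u 0.5140024106648692 [-1.67935352 -0.36367957  4.4410141 ] 0.37268519533218225
98 [226, 223, 225, 225, 228, 190, 148, 146, 124, 82, 78, 161, 255, 255, 255, 254, 254, 254, 254, 254, 255, 254, 254, 254, 254, 255, 255, 255, 255, 254, 255, 255, 255, 255, 255, 255, 255, 255, 255, 255, 255, 254, 255, 255, 255, 255, 255, 255, 254, 255, 255, 255, 254, 255, 255, 255, 255, 255, 255, 255, 244, 131, 84, 84, 81, 105, 230, 232, 229, 228, 229, 230, 228, 229, 229, 228]
106 [226, 190, 152, 144, 148, 148, 150, 145, 135, 98, 73, 127, 255, 255, 255, 255, 254, 255, 255, 254, 255, 254, 255, 255, 254, 255, 254, 254, 255, 255, 255, 255, 255, 255, 255, 255, 255, 254, 255, 255, 255, 255, 255, 255, 255, 255, 254, 254, 255, 255, 255, 255, 255, 255, 254, 254, 255, 254, 255, 255, 218, 113, 88, 84, 84, 115, 226, 231, 230, 229, 228, 229, 230, 228, 229, 229]
114 [228, 227, 184, 150, 149, 148, 151, 149, 149, 106, 67, 112, 249, 255, 255, 255, 254, 254, 255, 254, 255, 255, 255, 255, 255, 255, 254, 254, 255, 255, 254, 255, 255, 255, 254, 255, 255, 254, 255, 255, 254, 254, 255, 255, 255, 255, 255, 254, 255, 255, 255, 255, 254, 255, 254, 255, 255, 255, 255, 255, 228, 117, 88, 84, 83, 116, 226, 230, 228, 229, 229, 229, 229, 230, 228, 229]
154 [141, 143, 142, 139, 141, 141, 145, 143, 145, 144, 111, 71, 67, 65, 61, 64, 67, 69, 70, 64, 62, 73, 70, 71, 71, 71, 76, 71, 77, 87, 90, 93, 94, 94, 98, 98, 100, 99, 97, 98, 96, 97, 93, 94, 94, 91, 94, 90, 87, 88, 89, 91, 85, 86, 82, 86, 85, 83, 80, 84, 80, 80, 81, 68, 82, 189, 225, 227, 226, 227, 227, 227, 225, 229, 226, 226]
294.5 348.5 axis u 0.5136808562729643 0.010830070351617685
98 295.5 343.5 9.003686856235717 7.178533688748566
106 295.5 343.5 8.555207030779655 7.926596565887024
122 296.5 343.5 7.614922333716386 4.310665847848789
```

The grip slid the roller rather than rolled it: the flat is still about 5° toward -x (edges and dimple agree). That is within tolerance, but time is plentiful, so I'll ease the jaws slightly, roll 1.5 mm more and regrip.

Call:
arm_command(plan=[0,0,0,0,0,0,0,0,0,0,0,0,0,0.6,0,0,0,0.6,0,0,0,0.6,0,0,0,0.6,0,0,0,0,0,0,0,0,0,0,0,0,0,0], grip=0.4)

```text
time_s: 11.85
eef_pos: [0.5226, 0.2042, 0.0053]
eef_rot: [0.0, 0.717, 0.698, 0.0]
wrist_force: [0.8, 0.4, -0.1]
opening: 0.4
```

Call:
arm_command(plan=[0,0,0,0,0,0,0,0,0,0,0,0,0,0,0,0,0,0,0,0], grip=0.3)

```text
time_s: 12.35
eef_pos: [0.5228, 0.2042, 0.0056]
eef_rot: [0.0, 0.717, 0.698, 0.0]
wrist_force: [-0.7, -0.7, 5.2]
opening: 0.38
```

```bash
cat > a3.py <<'E'
from ang2 import *
import sys
c=cam("wrist");pickle.dump(c,open(sys.argv[1]+".pkl","wb"));o=ctrl.get_obs();g=c["img"].mean(2)
z=float(sys.argv[2])
print(o["time_s"],o["eef_pos"],o["wrist_force"],o["opening"])
def cross(v,t,rising,rng):
    a=g[v-1:v+2].mean(0)
    for i in rng:
        s=1 if rng.step>0 else -1
        if (a[i]<t)!=(a[i+s]<t) and ((a[i+s]>t)==rising): return i+s*(t-a[i])/(a[i+s]-a[i])
for V in ((98,154),(106,158),(122,162)):
    f=V[0]; L=cross(f,165,False,range(318,270,-1)) ; Rr=cross(f,165,False,range(322,365))
    sl=cross(V[1],110,True,range(318,270,-1)); sr=cross(V[1],140,True,range(322,365))
    d=((L+Rr)-(sl+sr))/2; mm=22/(sr-sl)*d*.97
    print(V,[round(x,1) for x in(L,Rr,sl,sr)],"off px",round(d,2),"deg toward -x",round(-np.degrees(np.arcsin(mm/6)),1))
E
python3 a3.py w7 .02; python3 - <<'E'
E
```

```text
12.4 [0.52273024 0.20417872 0.00560481] [-1.02349453 -0.31656334  5.35203318] 0.37988640887165775
(98, 154) [np.float64(297.3), np.float64(346.9), np.float64(293.7), np.float64(348.1)] off px 1.18 deg toward -x -4.4
(106, 158) [np.float64(297.3), np.float64(346.7), np.float64(293.8), np.float64(348.1)] off px 1.06 deg toward -x -4.0
(122, 162) [np.float64(297.5), np.float64(346.6), np.float64(293.8), np.float64(348.1)] off px 1.1 deg toward -x -4.1
```

The flat is now about 4° the other way, which is fine. I find the roller centre along its axis relative to the TCP for placing.

```bash
python3 - <<'E'
from h import *
import pickle
c=pickle.load(open("w7.pkl","rb"));a=c["img"].mean(2)[:,312:318].mean(1)
print(a[50:70].astype(int),a[136:150].astype(int),a[180:200].astype(int))
X=np.array([np.cos(np.radians(88.3)),np.sin(np.radians(88.3)),0]);t=np.array([.52273,.20418,0])@X
b=a>180;k=np.where(b[55:170])[0]+55;print(k.min(),k.max())
for n,v,z,off in(("end",k.min()-.5,.026,86),("step",k.max()+.5,.026,58)):
    print(n,v,(onz(c,[(315,v)],z)[0]@X-t)*1000-off)
E
```

```text
[ 69  70  69  70  71  69  67 101 171 223 230 199 160 148 147 158 252 255
 255 255] [255 255 255 255 255 255 255 255 165  73  87  93 101 101] [68 69 70 67 67 66 66 65 66 65 66 65 65 64 62 59 72 90 92 90]
59 143
end 58.5 3.888456619230979
step 143.5 1.7382240295734874
```

The roller centre is about 1.5 mm to +y of the TCP. I lift, turn to the cradle yaw and carry it over the seat.

Call:
arm_command(plan=[0,0,-5,0,0,0,-15,0,0,0,-25,0,0,0,-30,0,0,0,-30,0,0,0,-30,0,0,0,-20,0,0,0,-5,0,0,0,0,-0.052,0,0,0,-0.052,0,0,0,0])

```text
time_s: 13.5
eef_pos: [0.5215, 0.204, 0.1642]
eef_rot: [-0.001, 0.679, 0.734, -0.001]
wrist_force: [-0.4, 0.5, -3.9]
opening: 0.378
```

Call:
arm_command(plan=[-10,-2,0,0,-20,-4,0,0,-25,-5.3,0,0,-25,-5.3,0,0,-25,-5.3,0,0,-25,-5.3,0,0,-25,-5.3,0,0,-25,-5.3,0,0,-25,-5.3,0,0,-25,-5.3,0,0,-25,-5.3,0,0,-25,-5.3,0,0,-25,-5.3,0,0,-25,-5.3,0,0,-15,-3,0,0,-5,-1,0,0,0,0,0,0,0,0,0,0])

```text
time_s: 15.3
eef_pos: [0.4759, -0.1497, 0.1651]
eef_rot: [-0.0, 0.679, 0.734, 0.0]
wrist_force: [0.2, -0.2, -5.0]
opening: 0.38
```

```bash
python3 a3.py w8 .02;python3 - <<'E'
from h import *
import pickle
o=ctrl.get_obs();Rm=q2R(o["eef_rot"]);print(Rm.round(4).tolist())
c=pickle.load(open("w8.pkl","rb"))
t=np.array([.4753,-.1506,.0296]);print("tool delta mm",(Rm.T@(t-o["eef_pos"])*1000).round(1),"yaw",np.degrees(np.arctan2(Rm[1,0],Rm[0,0])))
save(cv2.resize(c["img"],(800,500)),"w8")
E
```

```text
15.35 [ 0.4760149  -0.14947717  0.16513214] [-0.76450346 -0.48569672 -4.29980973] 0.37491251942786774
(98, 154) [np.float64(297.9), np.float64(346.7), np.float64(293.8), np.float64(347.7)] off px 1.59 deg toward -x -6.0
(106, 158) [np.float64(298.4), np.float64(346.5), np.float64(293.8), np.float64(347.6)] off px 1.74 deg toward -x -6.6
(122, 162) [np.float64(298.8), np.float64(346.3), np.float64(293.9), np.float64(347.7)] off px 1.77 deg toward -x -6.7
[[-0.0776, 0.997, -0.0003], [0.997, 0.0776, 0.0006], [0.0006, -0.0002, -1.0]]
tool delta mm [ -1.1  -0.8 135.5] yaw 94.45314581993775
```

View pics/w8.png

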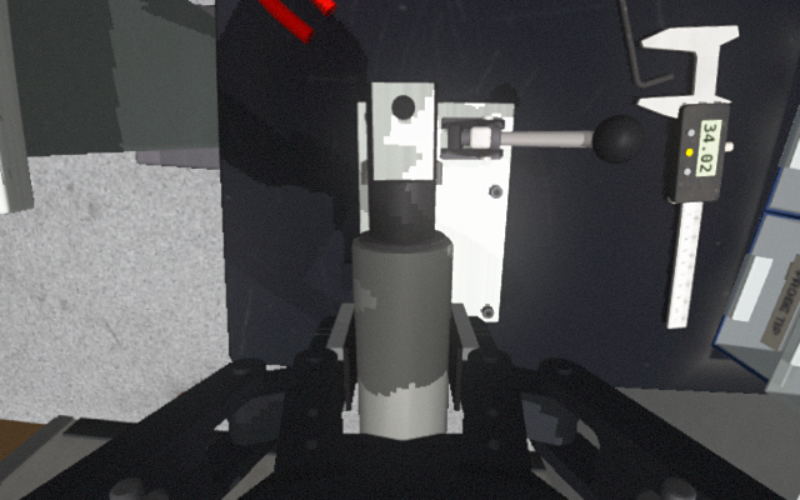

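The roller is over the cradle with its flat up: dimple at (403,107), which is on the shaft's centreline, and the hold-down thrown to +x. I descend.

Call:
arm_command(plan=[-1,-0.8,10,0,0,0,20,0,0,0,25,0,0,0,25,0,0,0,20,0,0,0,12,0,0,0,6,0,0,0,4,0,0,0,3,0,0,0,3,0,0,0,2,0,0,0,2,0,0,0,2,0,0,0,0,0,0,0,0,0])

```text
time_s: 16.85
eef_pos: [0.4753, -0.1515, 0.0313]
eef_rot: [-0.0, 0.679, 0.734, -0.0]
wrist_force: [0.4, 0.4, -3.5]
opening: 0.38
```

Call:
arm_command(plan=[0.8,0,0.6,0,0,0,0.6,0,0,0,0.5,0,0,0,0,0])

```text
time_s: 17.25
eef_pos: [0.4754, -0.1507, 0.0299]
eef_rot: [0.0, 0.679, 0.734, 0.0]
wrist_force: [-1.9, 1.7, 1.0]
opening: 0.377
```

Contact with the V-blocks (about +5 N). I release gently to a small opening and check.

Call:
arm_command(plan=[0,0,0.4,0,0,0,0,0])

```text
time_s: 17.45
eef_pos: [0.4755, -0.1507, 0.0298]
eef_rot: [0.0, 0.679, 0.734, 0.0]
wrist_force: [-2.2, 2.6, 5.2]
opening: 0.374
```

Call:
arm_command(plan=[0,0,0,0,0,0,0,0,0,0,0,0], grip=0.5)

```text
time_s: 17.75
eef_pos: [0.4755, -0.151, 0.0293]
eef_rot: [0.0, 0.679, 0.734, 0.0]
wrist_force: [1.1, -0.0, -0.4]
opening: 0.497
```

```bash
python3 a3.py w9 .044; python3 - <<'E'
from ang2 import *
c=pickle.load(open("w9.pkl","rb"));g=c["img"].mean(2)
for v in(86,106,122,154,162):print(v,g[v,284:360].astype(int).tolist())
seat=np.array([.4753,-.1499]);a=np.radians(4.25);x=np.array([np.cos(a),np.sin(a)]);y=np.array([-x[1],x[0]])
for p in((0,.058,.05),(0,.086,.05),(-.011,.05,.044),(.011,.05,.044)):print(p,proj(c,np.r_[seat+p[0]*x+p[1]*y,p[2]]))
print(g[50:200,314:320].mean(1).astype(int).tolist())
E
```

```text
17.8 [ 0.47544872 -0.15088707  0.02926884] [0.1269659  0.14692457 0.06204133] 0.5009816190836128
(98, 154) [np.float64(298.9), np.float64(347.3), np.float64(293.0), np.float64(348.5)] off px 2.39 deg toward -x -8.8
86 [181, 181, 183, 182, 186, 186, 186, 188, 186, 129, 54, 42, 41, 64, 129, 175, 186, 185, 184, 184, 187, 185, 184, 185, 184, 185, 186, 184, 183, 145, 92, 64, 64, 61, 60, 65, 60, 61, 67, 66, 64, 65, 66, 61, 68, 68, 66, 64, 94, 177, 192, 186, 182, 178, 180, 219, 245, 248, 248, 247, 247, 247, 250, 232, 109, 53, 92, 233, 249, 247, 247, 247, 247, 247, 246, 246]
106 [185, 182, 185, 185, 182, 185, 186, 187, 185, 134, 68, 49, 49, 51, 92, 163, 184, 185, 187, 183, 187, 186, 185, 186, 184, 186, 182, 186, 241, 248, 248, 247, 247, 247, 247, 247, 247, 247, 248, 247, 247, 248, 248, 247, 247, 247, 247, 247, 247, 246, 246, 247, 247, 247, 247, 247, 247, 247, 248, 247, 247, 249, 252, 173, 79, 70, 163, 251, 249, 247, 247, 247, 247, 247, 247, 248]
122 [182, 185, 178, 182, 185, 184, 185, 185, 187, 141, 77, 47, 49, 49, 73, 161, 183, 184, 184, 183, 183, 183, 186, 187, 184, 184, 183, 182, 183, 183
[... 1269 characters left out ...]
 86, 102, 143, 193, 233, 247, 247, 247, 247, 247, 247, 247, 247, 247, 247, 247, 247, 247, 247, 247, 247, 247, 247, 248, 248, 219, 187, 186, 185, 186, 186, 186, 186, 185, 186, 186, 184, 184, 185, 185, 184, 183, 183, 182, 185, 184, 184, 183, 182, 182, 183, 184, 182, 128, 60, 51, 54, 60, 58, 58, 59, 59, 59, 59, 59, 59, 58, 58, 57, 58, 56, 55, 56, 57, 58, 56, 55, 54, 56, 55, 55, 55, 54, 55, 54, 54, 52, 44, 42, 44, 43, 44, 44, 43, 41, 44, 42, 43, 42, 41, 41, 41, 40, 41, 41, 44, 52, 58, 57, 59]Traceback (most recent call last):
  File "a3.py", line 14, in <module>
    d=((L+Rr)-(sl+sr))/2; mm=22/(sr-sl)*d*.97
               ~~^~~
TypeError: unsupported operand type(s) for +: 'NoneType' and 'float'
```

Roller is seated: the axis and step line up with the predicted seat to about 1 mm, and the flat is about 5–7° toward +x (limit 11°). I retreat, turn back and go to the far side of the knob.

Call:
arm_command(plan=[0,0,-5,0,0,0,-10,0,0,0,-25,0,0,0,-40,0,0,0,-50,0,0,0,-50,0,0,0,0,0.143,0,0,0,0.143,0,0,0,0.143,0,0,0,0.143,0,0,0,0.143,0,0,0,0.143,0,0,0,0.143,0,0,0,0.143,0,0,0,0.143,0,0,0,0.143,0,0,0,0.143,0,0,0,0])

```text
time_s: 19.6
eef_pos: [0.4753, -0.1507, 0.2101]
eef_rot: [0.0, 0.999, 0.037, 0.0]
wrist_force: [-0.4, -0.8, -0.4]
opening: 0.498
```

```bash
python3 - <<'E'
from h import *
import pickle
c=cam("wrist");pickle.dump(c,open("w10.pkl","wb"));o=ctrl.get_obs();Rm=q2R(o["eef_rot"]);print(o["time_s"],o["eef_pos"],"yaw",np.degrees(np.arctan2(Rm[1,0],Rm[0,0])))
seat=np.array([.4753,-.1499]);a=np.radians(4.25);x=np.array([np.cos(a),np.sin(a)]);y=np.array([-x[1],x[0]])
S=lambda a,b_,z:np.r_[seat+a*x+b_*y,z]
k=proj(c,S(.099,.072,.121))[0];print("knob pred",k)
g=c["img"].max(2)
i,j=k.round().astype(int);m=(g[max(j-30,0):j+31,i-30:i+31]<60).astype(np.uint8);print(cv2.moments(m,True)['m00'])
save(c["img"],"w10")
print("to push start", (Rm.T@(S(.136,.072,.23)-o["eef_pos"])*1000).round(1))
E
```

```text
19.65 [ 0.47533212 -0.15072658  0.20991937] yaw 4.466622462053627
knob pred [217.53433439  68.76975056]
1536.0
to push start [136.3 -72.3 -20. ]
```

View pics/w10.png

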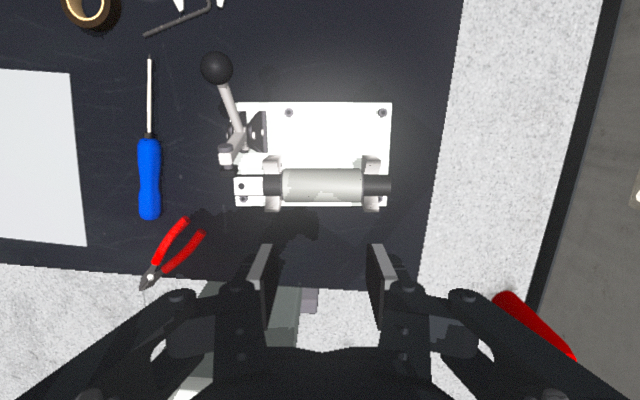

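The picture shows the roller lying across both V-blocks with its flat and dimple up at (243,187), the knob thrown back at (217,68) as predicted, and the tools undisturbed. Now I go behind the knob and push it toward -x.

Call:
arm_command(plan=[17,-9,0,0,34,-18,0,0,34,-18,0,0,34,-18,0,0,19,-9,0,0,0,0,30,0,0,0,30,0,0,0,25,0,0,0,8,0,0,0,0,0], grip=0)

```text
time_s: 20.65
eef_pos: [0.6067, -0.0684, 0.1152]
eef_rot: [-0.0, 0.999, 0.038, -0.001]
wrist_force: [-0.9, -0.6, 0.2]
opening: 0.0
```

Call:
arm_command(plan=[-8,0,0,0,-8,0,0,0,-8,0,0,0,-8,0,0,0,-8,0,0,0,-8,0,0,0,-8,0,0,0,-8,0,0,0,-8,0,0,0,-7,0,0,0,0,0,0,0,0,0,0,0])

```text
time_s: 21.85
eef_pos: [0.5283, -0.0745, 0.1159]
eef_rot: [-0.0, 0.999, 0.037, -0.0]
wrist_force: [-0.5, 0.4, 0.3]
opening: 0.005
```

Call:
arm_command(plan=[5,0,0,0,0,0,-20,0,0,0,-40,0,0,0,-40,0,-15,24,0,0,-35,24,0,0,-35,24,0,0,0,0,0,0,0,0,0,0])

```text
time_s: 22.75
eef_pos: [0.4546, -0.1529, 0.2165]
eef_rot: [0.0, 0.999, 0.036, 0.0]
wrist_force: [0.5, 0.4, 1.1]
opening: 0.003
```

```bash
python3 - <<'E'
from h import *
import pickle
c=cam("wrist");pickle.dump(c,open("w11.pkl","wb"));o=ctrl.get_obs();Rm=q2R(o["eef_rot"]);print(o["time_s"],o["eef_pos"])
seat=np.array([.4753,-.1499]);a=np.radians(4.25);x=np.array([np.cos(a),np.sin(a)]);y=np.array([-x[1],x[0]])
S=lambda a,b_,z:np.r_[seat+a*x+b_*y,z]
g=c["img"].max(2)
for n,p in(("down 0.05",S(.050-.075*np.sin(.628-.05),.072,.064+.075*np.cos(.578))),("down .15",S(.050-.075*np.sin(.478),.072,.064+.075*np.cos(.478))),("back",S(.099,.072,.121))):
    k=proj(c,p)[0];i,j=k.round().astype(int)
    print(n,k.round(1),"mean",g[max(j-5,0):j+6,i-5:i+6].mean() if 0<j<395 else None)
i,j=proj(c,S(.009,.072,.126))[0].round().astype(int)
for v in range(j-34,min(j+36,400),4):print(v,g[v,i-40:i+60:2].tolist())
print("col0",i-40)
E
```

```text
22.8 [ 0.45505012 -0.15245121  0.21646851]
down 0.05 [224.7 168.5] mean 79.88429752066116
down .15 [222.4 160.5] mean 67.45454545454545
back [217.2  38.1] mean 55.66942148760331
134 [63, 56, 64, 63, 63, 64, 66, 60, 66, 63, 61, 67, 66, 68, 70, 73, 72, 71, 71, 70, 75, 79, 192, 232, 239, 223, 181, 161, 253, 252, 238, 157, 255, 255, 255, 255, 255, 255, 255, 255, 255, 255, 242, 247, 245, 245, 252, 248, 254, 255]
138 [63, 58, 63, 57, 65, 62, 67, 72, 67, 62, 63, 64, 72, 67, 69, 70, 67, 70, 70, 76, 72, 129, 226, 239, 234, 201, 158, 229, 255, 252, 245, 160, 255, 255, 255, 255, 255, 254, 248, 144, 141, 147, 147, 153, 155, 163, 179, 233, 252, 255]
142 [59, 60, 66, 60, 61, 63, 64, 65, 62, 65, 64, 64, 64, 68, 68, 65, 76, 78, 78, 80, 94, 217, 234, 234, 220, 175, 186, 255, 255, 251, 246, 163, 255, 255, 255, 255, 255, 254, 243, 209, 225, 231, 236, 233, 233, 237, 197, 234, 248, 254]
146 [62, 62, 63, 62, 66, 62, 64, 66, 60, 67, 69, 66, 66, 64, 68, 69, 73, 64, 74, 71, 164, 232, 238, 229, 193, 162, 206, 255, 255, 252, 249, 176, 255, 255, 255, 255, 254, 254, 243, 208, 223, 223, 240, 245, 244, 244, 224, 2
[... 2429 characters left out ...]
1, 72, 77, 75, 78, 75, 80, 78, 89, 97, 93, 95, 96, 100, 101, 75, 81, 80]
194 [61, 59, 62, 59, 56, 65, 64, 62, 67, 66, 69, 58, 65, 61, 67, 68, 71, 66, 67, 71, 74, 63, 67, 73, 67, 72, 70, 69, 73, 70, 73, 75, 76, 76, 76, 68, 72, 78, 73, 71, 79, 80, 83, 79, 74, 81, 78, 78, 77, 78]
198 [126, 85, 55, 61, 61, 61, 64, 67, 62, 63, 65, 61, 62, 62, 65, 63, 64, 68, 64, 67, 75, 69, 67, 67, 65, 71, 65, 70, 67, 70, 72, 75, 67, 72, 67, 77, 74, 76, 77, 75, 78, 76, 76, 74, 81, 76, 76, 79, 76, 76]
202 [204, 124, 124, 56, 58, 62, 60, 60, 63, 65, 58, 62, 57, 61, 61, 63, 61, 66, 65, 70, 78, 68, 68, 69, 66, 69, 68, 67, 68, 67, 68, 71, 72, 69, 75, 70, 73, 70, 75, 74, 79, 79, 82, 92, 84, 81, 74, 74, 73, 73]
col0 185
```

The knob's right extreme is at row ≈167.5, which matches joint ≈0.05 (0.15 would give 160, and 0 would give 172). A last check of the roller pose and dimple.

```bash
python3 - <<'E'
from h import *
import pickle
c=pickle.load(open("w11.pkl","rb"));g=c["img"].mean(2)
seat=np.array([.4753,-.1499]);a=np.radians(4.25);x=np.array([np.cos(a),np.sin(a)]);y=np.array([-x[1],x[0]])
S=lambda a,b_,z:np.r_[seat+a*x+b_*y,z]
for n,p in(("dimple",S(0,.079,.05)),("end",S(0,.086,.05)),("flat edge far",S(.009,.08,.05)),("flat edge near",S(-.009,.08,.05)),("sleeve far",S(.017,0,.044)),("sleeve near",S(-.017,0,.044)),("sleeve+y",S(0,.038,.061)),("sleeve-y",S(0,-.038,.061)),("plain end",S(0,-.067,.055))):print(n,proj(c,p)[0].round(1))
print("dimple region cols 228-262")
for v in range(156,192,2):print(v,g[v,228:264].astype(int).tolist())
print("sleeve column");u=int(proj(c,S(0,0,.05))[0][0]);print(g[140:205,u-2:u+3].mean(1).astype(int).tolist())
E
```

```text
dimple [241.3 164.2]
end [234.2 164.3]
flat edge far [239.6 155. ]
flat edge near [240.9 173.3]
sleeve far [321.8 145.8]
sleeve near [321.8 179.7]
sleeve+y [281.6 165.9]
sleeve-y [362.  165.7]
plain end [391.2 164.7]
dimple region cols 228-262
156 [73, 78, 100, 116, 124, 172, 236, 235, 223, 225, 252, 253, 248, 250, 249, 249, 249, 249, 243, 215, 159, 225, 255, 255, 255, 255, 255, 255, 255, 255, 255, 255, 255, 249, 154, 90]
158 [61, 63, 60, 55, 60, 116, 193, 230, 229, 234, 250, 252, 248, 250, 250, 249, 249, 248, 244, 221, 153, 125, 119, 130, 185, 251, 254, 254, 253, 253, 253, 254, 255, 235, 127, 90]
160 [65, 63, 62, 64, 62, 61, 78, 133, 213, 243, 253, 252, 250, 251, 251, 250, 250, 250, 246, 223, 168, 121, 91, 74, 104, 250, 255, 254, 254, 254, 254, 255, 255, 237, 128, 98]
162 [69, 68, 66, 64, 64, 64, 62, 67, 128, 205, 230, 224, 212, 168, 141, 150, 168, 208, 238, 229, 176, 123, 93, 83, 91, 212, 254, 254, 253, 255, 255, 255, 255, 251, 143, 107]
164 [68, 67, 67, 71, 67, 69, 62, 63, 58, 75, 125, 158, 155, 147, 139, 140, 134, 126, 118, 156, 161, 125, 97, 82, 90, 211, 255, 255, 254, 255, 255,
[... 1867 characters left out ...]
237, 239, 238, 239, 239, 239, 241, 240, 240, 237, 238, 239, 237, 239, 201, 153]
188 [67, 69, 63, 70, 67, 70, 64, 64, 61, 63, 68, 62, 60, 64, 65, 63, 66, 67, 65, 62, 68, 65, 68, 67, 68, 69, 69, 70, 73, 64, 73, 69, 70, 63, 68, 74]
190 [69, 66, 63, 62, 63, 64, 65, 66, 64, 67, 64, 62, 68, 69, 70, 67, 71, 68, 68, 71, 69, 69, 70, 69, 73, 73, 71, 72, 70, 73, 70, 73, 72, 76, 75, 77]
sleeve column
[255, 254, 254, 254, 255, 255, 232, 156, 155, 166, 177, 183, 187, 191, 194, 199, 203, 208, 214, 218, 224, 226, 227, 228, 228, 227, 223, 218, 212, 204, 199, 195, 189, 185, 177, 170, 160, 154, 142, 123, 194, 255, 255, 255, 255, 255, 237, 102, 76, 79, 82, 79, 79, 79, 77, 78, 77, 77, 77, 76, 75, 75, 75, 73, 71]
```

The sleeve spans rows 146.5–179.5 against the predicted 145.8–179.7, so the roller is still seated. The knob position fits the foot being on the flat, and the gripper is clear. I hand in.

```bash
python3 -c "
from bench import ctrl
print(ctrl.hand_in(),ctrl.get_obs()['wrist_force'])"
```

```text
the job is handed in; nothing more can be done
the job is handed in; nothing more can be done
```

I threw the hold-down back, rolled the roller along the mat until the flat faced up, and lifted it straight into the two V-blocks. I then pushed the hold-down over onto the flat, backed the gripper clear, and handed in at about 23 s of the 61 s allowed.

My last checks from the wrist camera:
- **Seat:** the sleeve's position across the cradle matched the predicted seat to about 1 mm after the snap. Its position along the axis was last measured just before that, also to about 1 mm.
- **Hold-down:** the knob's position fits a joint value of about 0.05 ± 0.02 rad, the value given for the foot on the flat. I could not measure the foot's contact force.
- **Flat angle:** before the snap it was about 5–7° off vertical toward +x (final limit about 11°). Individual readings, from flat edges, dimple and silhouette at different stages, ranged from about 0° to 9°. I did not measure the angle again after the snap because the foot covered most of the flat.
- **Tools:** the screwdriver and side cutters looked undisturbed in the last picture I viewed, taken just before I pushed the hold-down over.

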